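# Fetch a marked part from under a hood held by its safety catch

### The arm

A 7-joint arm with a two-finger parallel gripper is mounted at the origin on a cart in front of the work surface, level with it; the furniture and walls round the work are solid. World frame = base frame: x ahead of the robot, y to its left, z up, the work surface at z = 0. Lengths are in m, angles in rad, forces in N, time in s.
With the tool pointing down it reaches from about 0.425 to 0.95 m from the base axis. Payload 4.7 kg.
Tool frame: the origin (TCP) lies on the centre line of the jaws, within the pads' length; the fingertips stand 17 mm ahead of it and the grasp point (between the pads) lies 2 mm behind it; z points along the fingers, y is the line along which they close (so a half turn about z gives the same grasp; the last joint's range is limited). The gripper opens to 85 mm and grips with 20 to 120 N. Pads are 22 mm wide; open, the fingers measure 114 mm over their backs; the gripper's body (76 mm by 85 mm) begins 54 mm behind the grasp point. The pads swing forward as they close: fully open they stand 13 mm farther back than shut.
Start: joints at [-1.19, 0.469, -0.049, 1.532, 0.024, 1.141, -0.082], TCP at [0.269, 0.619, 0.248] pointing down, gripper open.
Joint ranges: [-2.59, 2.59], [-0.33, 1.99], [-1.39, 1.29], [0.1, 2.45], [-1.04, 4.18], [0.21, 1.99], [-2.66, 2.66]. Speed limits (rad/s): [2.57, 2.57, 3.14, 3.14, 3.14, 3.14, 3.14].

### API

Orientations are given as a unit quaternion [w, x, y, z].
In Python, from rig import r gives the robot as it stands.
- The arm moves only by the tool apply_moves, never from a script. Its argument "moves" is a list of rows, each a list of 2 entries, a list of its own where there are three numbers: the shift along the world's x, y, z in cm, then the turn about the world's z in degrees. In form: [[[tx, ty, tz], turn], ...]. A call has 1 to 12 rows; each row is the pose to reach, as a shift and turn from the pose commanded when the call began; what a row does not reach only later rows make up. A row lasts 1/8 s, in which the tool goes at most 62.5 mm and 10.7 degrees, less where a joint would pass 70% of its speed; a pose out of reach is approached as far as the arm can. A call with a gripper value outside its range is refused whole. "gripper" is the finger opening in cm, from 0 to 8.54, set as the call begins (left out, the last holds). The fingers move at their own pace and stop on an object; "force" is the grip in N (left out, the last holds). Time passes only in rows, so rows that repeat a pose let the fingers close. It gives the time, the measured TCP pose, the force, the opening and the grip force at its end, in the units of the state.
- r.get_obs(): the state, without advancing time (a new reading comes with each control period).
- r.get_image(name): name is "side" or "top"; returns a dict with "frame" (384x512x3 uint8, blue, green, red), "fov_y" (degrees; the focal length in pixels is half the picture's height over the tangent of half this angle, whatever the lens; pixels are square), "cx", "cy" (the principal point, pixels), "dist_coeffs" ([k1, k2, p1, p2, k3] as OpenCV has them; the pictures are not rectified), "R" (3x3) and "t" (3): a world point X has camera coordinates R X + t. Camera axes: x right, y down, z forward; pixel columns grow to the right and rows downward; lengths in m; the calibration is good to about 2 mm. A picture is of the moment at which its call begins. There is no depth.
- r.job_done(): hands the job in; it is judged then, once.
The state is a dict: "time": time; "joints": joint angles; "qvel": joint speeds; "joint_torque": joint torques, N m; "position": TCP position; "ee_rot": TCP orientation; "wrist_force": force on the tool from outside, world axes, zero at the start; "wrist_torque": the same for the moment, N m; "width": opening from 0.0 (shut) to 1.0 (fully open); "grasp_force": force on a finger pad.
Only numpy, scipy, OpenCV 4.12 (cv2) and the standard library are available. Lean on these libraries where they do the work, as an engineer would, in place of code of your own. Each camera call takes 0.05 s, during which the arm holds its last target. There are 200 camera calls.

### The job

The laser marker has finished and its hood has popped up onto its safety catch. Reach under the hood's raised front lip, push the red catch paddle aside and, while it is held aside, lift the hood until its springs swing it fully open, without wrenching it against the catch; then take the bolted bracket off the work plate, lay it down flat, the same way up, in the grey tray beside the one already there (do not drop it), and shut the hood fully home without slamming it. Leave everything else on the table where it is.

Things in the scene. Friction and masses are not known exactly. Their poses are not given: they have to be found in the camera images.
- marker: bench laser marker, fixed: white shell 190 (x, depth) x 250 (y) x 100 high with a grey hood, its front turned to the robot's right. Origin: centre of its underside on the table; x to its back, y to the left of one who stands at its front, z up. Front wall's face at x -95; the shut hood overhangs it to x -155, free space beneath but for striker and catch
- bay (a point): centre of the open bay's floor (slotted work plate, z 46 of the marker), marker's axes. Bay: x -77 to +76, y -115 to +115 of this point, its shell walls rise 54. A gantry fills its rear, x over +55, up to 54 high, with the laser head (x 41 to 75, y 65 to 105, nozzle underside 14 high)
- hood (a joint): opening angle of the hood, rad: 0 shut, 1.4 fully open (stop), about the point hood_hinge. Stiff hinge, counterbalance springs: below about 0.7 it stays where left (1 to 2 N at the lip moves it), above about 0.8 the springs swing it to 1.4 in about 2 s; pulling it back takes about 5 N at the lip. Starts raised by about 0.1; the safety catch stops it at about 0.125
- hood_hinge (a point): point on the hood's hinge axis, at x 80, y 0, z 102 of the marker; the axis runs along the marker's y. The open hood stands over the bay's rear, and the catch then sticks out 65 from its underside, towards the front
- lip (a point): middle of the lower front edge of the hood, moving with it; 235 in front of the hinge axis and level with it when shut. The lip is 250 wide (y), flat underneath, 24 thick, solid for 60 behind this edge; an amber window lies behind that. Axes of the hood (the marker's when shut)
- catch (a joint): swing of the safety catch, rad: 0 at rest (hooks under the striker as the hood is lifted), to 0.6 pushed aside towards the marker's +y; frees the hood from about 0.2. A spring returns it (3 to 5 N at the paddle). As the hood comes down, the nose's ramp pushes it past the striker by itself (a few N at the lip). Pivot along x, 35 above the point paddle.
- paddle (a point): about the centre of the push face of the red catch paddle, to be pushed towards the marker's +y. The paddle is a plate 44 (x) x 4 (y, to +y of this point) x 43 high hung under the lip: point 29 behind the lip's front edge, 22 to -y of the lip's middle, 38 below the lip's underside; the front end is 9 behind the lip's edge. Hook and striker lie just behind it
- striker: steel pin, 7 in diameter, standing 24 forward (-x) from the marker's front wall at y -28, z 80 of the marker; origin at its root, 1 in front of the wall face; its free end is at x -120 of the marker. The hook of the catch holds on it
- part: the marked bracket assembly: plate 30 (x) x 98 (y) x 2 thick, its top 10 over the origin, standing on three bolt ends 8 high, 14 high overall, 58 g; origin under its centre. It lies on the work plate, its length roughly fore and aft. Grasp it across its 30 mm width at the middle, fingertips close to the plate beneath
- tray: low grey open tray, fixed, 100 (x) x 240 (y) x 24 high, walls and floor 4 thick; origin under its centre. Stands at the front left or front right of the table. Its half at +y is free: room for the part with its length along the tray, centred about 60 to +y
- assembly_1: bracket assembly like the part, already lying in the half of the tray at its -y, along the tray, about 60 from the middle; origin under its centre
- box_bolts: blue box of bolts 152 x 130 x 70 high, origin under its centre, at the front on the other side from the tray; bystander
- oiler: oil bottle 41 across, 118 high, origin under its centre; bystander
- wrench: combination wrench 21 x 144 (y) x 7 high, lying near the table's front edge; bystander
- glue_stick: glue stick 90 long (y), 24 thick, lying near the table's front edge; bystander
- counter: hand tally counter 54 x 71 x 20 high, lying near the table's front edge; bystander

How it is judged:
On the way, in this order (a step that is already met when the one before it is completed fails the run):
1. the hood stands fully open (over 1.25 rad) (value of joint hood above 1.25 rad), for 0.2 s.
2. the marked part lies in the tray, let go (x of part in the frame of tray between -0.035 and 0.035 m and y of part in the frame of tray between -0.1 and 0.1 m and z of part in the frame of tray below 0.024 m and angle between part's own z axis and vertical below 0.6 rad and contact force between part and the fingers below 0.05 N and linear speed of part below 0.05 m/s), for 0.2 s.
At the end, for the whole second after the job is handed in: the marked part rests in the tray (its middle within 35 mm of the tray's middle across and 100 mm along, under 24 mm above the tray's underside, the same way up and tilted less than 0.6 rad), the hood is shut to within 0.025 rad (about 6 mm at the lip) with its catch sprung back (x of part in the frame of tray between -0.035 and 0.035 m and y of part in the frame of tray between -0.1 and 0.1 m and z of part in the frame of tray below 0.024 m and angle between part's own z axis and vertical below 0.6 rad and value of joint hood below 0.025 rad and value of joint catch below 0.06 rad and linear speed of part below 0.03 m/s); the robot touches nothing.
It fails at once if the striker pin was wrenched or struck with over 40 N (contact force between striker and anything else above 40 N).
It fails at once if the part was dropped into the tray (over 0.75 m/s close over it) (linear speed of part above 0.75 m/s and horizontal distance between part and tray below 0.1 m and z of part in the frame of tray below 0.08 m).
It fails at once if the hood was slammed (faster than 2 rad/s when nearly shut) (velocity of joint hood below -2 rad/s and value of joint hood below 0.3 rad).
It fails at once if a bystander was moved by more than 30 mm (distance of any of oiler, box_bolts, wrench, glue_stick, counter, assembly_1 from where it was at the start of the episode above 0.03 m).
It also fails if it takes over 72 s, if anything falls off the work surface, if the arm or the gripper's body presses on something with over 40 N, if the wrist force passes 120 N, or if a joint passes its speed limit or range.

## Working session

There is one attempt and no reset: what is moved stays moved. The work goes in short steps, Python scripts to look and compute and a tool call to move; the robot and the scene stay as the last step left them, time stands still between calls to the robot, and variables do not carry over. Pictures are saved under pics/ and viewed, at most 10 in all, crops included, and the job is handed in when it is done.

Besides the shell and the picture viewer there is one more tool, called after "Emit:" as name([rows], argument=value, ...), one row to a line, values as JSON. apply_moves: Moves the arm, as the interface text tells. Its arguments: {"type":"object","properties":{"moves":{"type":"array"},"gripper":{"type":"number"},"force":{"type":"number"}},"required":["moves"]}

```bash
mkdir -p pics; ls; cat > h.py <<'E'
import numpy as np, cv2
from rig import r
def cam(n):
    d=r.get_image(n); f=d["frame"]; h=f.shape[0]
    fl=h/2/np.tan(np.radians(d["fov_y"])/2)
    d["K"]=np.array([[fl,0,d["cx"]],[0,fl,d["cy"]],[0,0,1]]);d["D"]=np.array(d["dist_coeffs"],float)
    d["R"]=np.array(d["R"]);d["t"]=np.array(d["t"]).reshape(3)
    return d
def ray(d,uv):
    p=cv2.undistortPoints(np.array(uv,float).reshape(-1,1,2),d["K"],d["D"]).reshape(-1,2)
    v=np.c_[p,np.ones(len(p))]@d["R"]; return -d["R"].T@d["t"],v
def onz(d,uv,z):
    c,v=ray(d,uv); return c+v*((z-c[2])/v[:,2])[:,None]
def proj(d,X):
    return cv2.projectPoints(np.array(X,float).reshape(-1,3),cv2.Rodrigues(d["R"])[0],d["t"],d["K"],d["D"])[0].reshape(-1,2)
E
python3 - <<'E'
from h import *
for n in("side","top"):
    d=cam(n); print(n,-d["R"].T@d["t"],d["R"][2],d["fov_y"]); cv2.imwrite(f"pics/{n}0.png",cv2.resize(d["frame"],(800,600),interpolation=cv2.INTER_CUBIC))
o=r.get_obs();print(o["position"],o["ee_rot"],o["time"])
E
```

```text
pics
side [ 0.05682544 -0.71427672  0.44702139] [ 0.47495398  0.79341022 -0.38068222] 57.1855196444189
top [3.28911459e-01 1.24819501e-03 1.27113699e+00] [ 0.13822894  0.00151972 -0.99039914] 53.69663597499337
[0.26874482 0.61865271 0.24734666] [-1.55205493e-04  2.03474267e-01  9.79079884e-01 -8.82790883e-04] 0.1
```

View pics/side0.png

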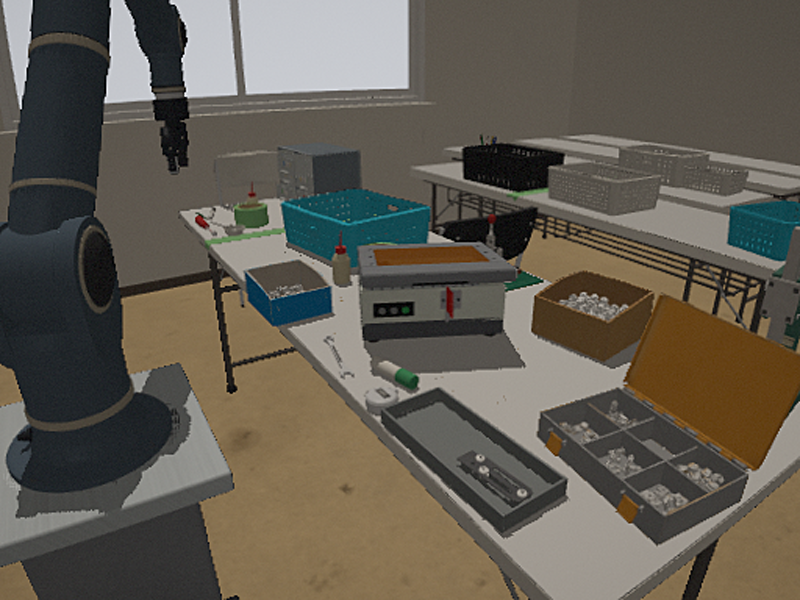

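View pics/top0.png

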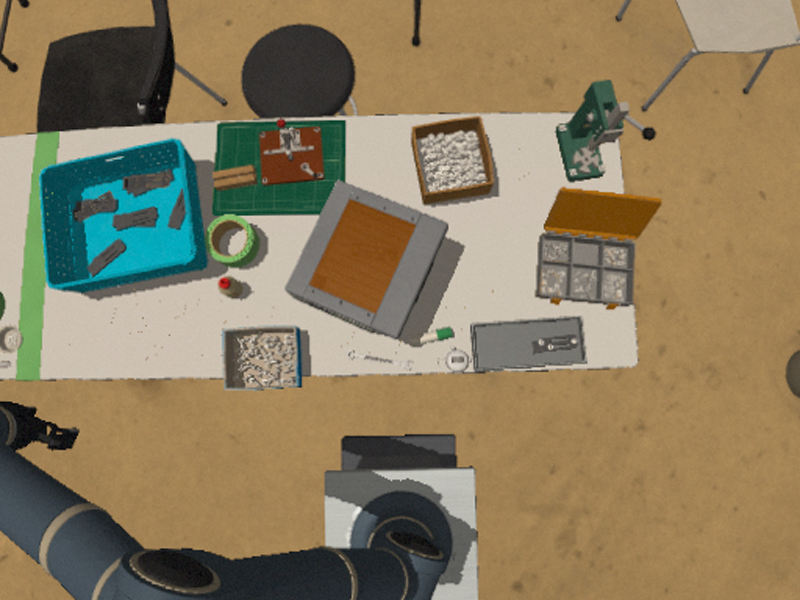

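Side: the marker's front faces right and the red paddle is at about (449,302). The tray is at (475,455) with its free half on the left, near the counter. Top: the hood's corners are at about (340,182), (447,215), (395,338) and (287,290), and the tray is at (472–585, 318–370).

Next I'll measure these.

```bash
python3 - <<'E'
from h import *
t=cam("top"); s=cam("side")
S=0.64
g=cv2.cvtColor(t["frame"],cv2.COLOR_BGR2GRAY)
def sub(pts): 
    return cv2.cornerSubPix(g,np.float32(pts).reshape(-1,1,2)*S,(4,4),(-1,-1),(3,30,.01)).reshape(-1,2)
hc=sub([(447,215),(395,338),(287,290),(340,182)]); print("hood px",hc/S)
f=onz(t,hc[:2],.149); b=onz(t,hc[2:],.126)
print("front",f,np.linalg.norm(f[0]-f[1]),"back",b,np.linalg.norm(b[0]-b[1]), "depth",np.linalg.norm(f.mean(0)-b.mean(0)))
tc=sub([(472,322),(583,318),(586,361),(473,371)]);T=onz(t,tc,.024);print("tray px",tc/S,T,T.mean(0),[np.linalg.norm(T[i]-T[(i+1)%4]) for i in range(4)])
hsv=cv2.cvtColor(s["frame"],cv2.COLOR_BGR2HSV)
m=(((hsv[...,0]<8)|(hsv[...,0]>172))&(hsv[...,1]>150)&(hsv[...,2]>70)).astype(np.uint8)
n,l,st,c=cv2.connectedComponentsWithStats(m)
for i in range(1,n):
    if st[i,4]>15: print(st[i],c[i]/S)
x,y=int(449*S),int(302*S)
A=cv2.resize(s["frame"][145:225,215:345],(800,492),interpolation=cv2.INTER_CUBIC)
B=cv2.resize(s["frame"][50:115,90:130],(66*3,107*3),interpolation=cv2.INTER_CUBIC)
A=A[:, :590]; im=np.zeros((492,800,3),np.uint8); im[:,:590]=A; im[:321,600:798]=B
cv2.imwrite("pics/crop1.png",im)
E
```

```text
hood px [[447.      214.99998]
 [395.5442  338.93933]
 [283.6389  288.21313]
 [344.5479  181.6156 ]]
front [[ 6.53597758e-01 -1.06874037e-01  1.49000000e-01]
 [ 4.13549378e-01 -1.42705952e-05  1.49000000e-01]] 0.2627588897341702 back [[0.52036134 0.21754321 0.126     ]
 [0.7355714  0.09495243 0.126     ]] 0.24767694337812027 depth 0.23110543991741514
tray px [[469.4191  324.7516 ]
 [579.42175 315.79163]
 [586.4105  365.753  ]
 [471.60083 369.49973]] [[ 0.44896763 -0.15723454  0.024     ]
 [ 0.46172458 -0.39517737  0.024     ]
 [ 0.35471529 -0.40367213  0.024     ]
 [ 0.35456667 -0.15806168  0.024     ]] [ 0.40499354 -0.27853643  0.024     ] [np.float64(0.2382845536187764), np.float64(0.10734593408956937), np.float64(0.2456104925254274), np.float64(0.09440458019166421)]
[312 137   5   6  19] [491.03618421 217.26973684]
[125 138   8   7  33] [199.95265152 220.3125    ]
[215 157   6   6  29] [339.92456897 249.08405172]
[286 184   4  19  65] [449.23076923 301.77884615]
```

View pics/crop1.png

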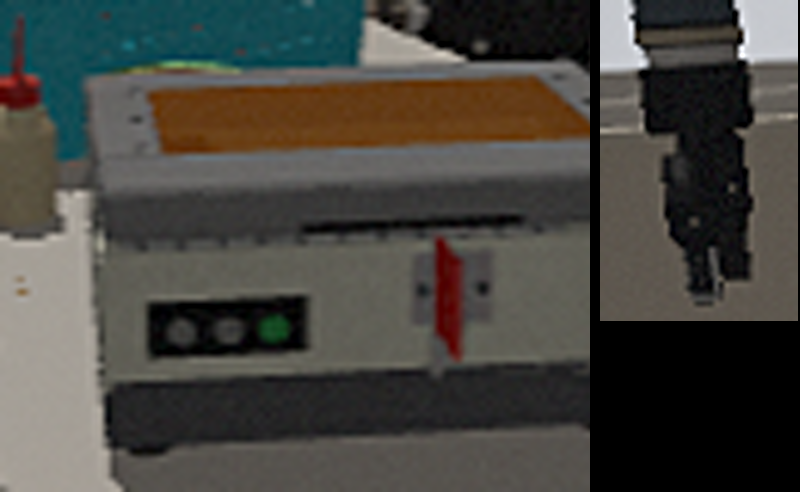

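The crop shows the paddle hanging just in front of the wall, with a dark gap under the lip. The gripper view is too coarse to use. I'll refine the edges with line fits.

```bash
cat >> h.py <<'E'
def edgefit(d,a,b,w=5,n=60):
    """fit the strongest edge within w px of the segment a-b; returns 2 end points (px)"""
    g=cv2.GaussianBlur(cv2.cvtColor(d["frame"],cv2.COLOR_BGR2GRAY),(3,3),0).astype(np.float32)
    a=np.array(a,float);b=np.array(b,float);u=(b-a)/np.linalg.norm(b-a);nn=np.array([-u[1],u[0]])
    o=np.arange(-w,w+.01,.25);P=[]
    for k in np.linspace(.1,.9,n):
        q=(a+k*(b-a)+o[:,None]*nn).astype(np.float32)
        v=cv2.remap(g,q[:,0].reshape(-1,1),q[:,1].reshape(-1,1),cv2.INTER_LINEAR).ravel()
        P.append(q[np.argmax(np.abs(np.gradient(v)))])
    vx,vy,x,y=cv2.fitLine(np.float32(P),cv2.DIST_HUBER,0,.5,.01).ravel()
    return np.array([x,y]),np.array([vx,vy])
def quad(d,c,w=5):
    L=[edgefit(d,c[i],c[(i+1)%4],w) for i in range(4)];out=[]
    for i in range(4):
        (p,u),(q,v)=L[i-1],L[i]
        k=np.linalg.solve(np.c_[u,-v],q-p); out.append(p+k[0]*u)
    return np.array(out)
E
python3 - <<'E'
from h import *
t=cam("top"); s=cam("side");S=.64
hq=quad(t,np.array([(447,215),(395,338),(287,290),(340,182)])*S); print("hood px",hq/S)
X=np.r_[onz(t,hq[:2],.149),onz(t,hq[2:],.124)]
print(X);E=[X[(i+1)%4]-X[i] for i in range(4)];print([np.linalg.norm(e) for e in E],[np.degrees(np.arctan2(e[1],e[0])) for e in E])
wq=quad(t,np.array([(352,197),(416,220),(375,305),(311,280)])*S,4);Wd=onz(t,wq,.138);print("win px",wq/S)
E=[Wd[(i+1)%4]-Wd[i] for i in range(4)];print(Wd,[np.linalg.norm(e) for e in E],[np.degrees(np.arctan2(e[1],e[0])) for e in E])
tq=quad(t,np.array([(472,322),(583,318),(586,361),(473,371)])*S,4);T=onz(t,tq,.024);E=[T[(i+1)%4]-T[i] for i in range(4)]
print("tray",tq/S,T,T.mean(0),[np.linalg.norm(e) for e in E],[np.degrees(np.arctan2(e[1],e[0])) for e in E])
print("paddle at z .087",onz(s,[np.array([449.2,301.8])*S],.087))
E
```

```text
hood px [[448.45682 219.60931]
 [393.4393  342.02475]
 [281.54688 292.87057]
 [336.33746 179.22641]]
[[ 0.64420021 -0.10934895  0.149     ]
 [ 0.40779389  0.00412003  0.149     ]
 [ 0.51151264  0.22206271  0.124     ]
 [ 0.74189153  0.11174564  0.124     ]]
[np.float64(0.26222730227849006), np.float64(0.24265529575865802), np.float64(0.2554296170288842), np.float64(0.24300496058451876)] [np.float64(154.36018705811924), np.float64(64.5502594837393), np.float64(-25.587458738747685), np.float64(-113.83838531955725)]
win px [[348.67902 197.59462]
 [415.9662  224.28914]
 [376.07834 312.31403]
 [307.2093  284.6224 ]]
[[ 0.6976954   0.08605318  0.138     ]
 [ 0.63927206 -0.04596461  0.138     ]
 [ 0.46665297  0.03616106  0.138     ]
 [ 0.52421144  0.16905662  0.138     ]] [np.float64(0.14436752889186488), np.float64(0.19115955457762562), np.float64(0.1448247454366601), np.float64(0.19231810899434038)] [np.float64(-113.87137605664591), np.float64(154.5566514605009), np.float64(66.58205303661447), np.float64(-25.568794729928626)]
tray [[468.7399  323.5529 ]
 [580.70245 315.45325]
 [586.2013  362.23502]
 [473.4058  371.79138]] [[ 0.4515533  -0.15589694  0.024     ]
 [ 0.46237647 -0.39803828  0.024     ]
 [ 0.36217356 -0.40366929  0.024     ]
 [ 0.34966801 -0.16167369  0.024     ]] [ 0.40644284 -0.27981955  0.024     ] [np.float64(0.24238310960462547), np.float64(0.10036100227945562), np.float64(0.24231850520968673), np.float64(0.1020489257560808)] [np.float64(-87.44071086045562), np.float64(-176.78358808958328), np.float64(92.958230956065), np.float64(3.245115427177439)]
paddle at z .087 [[ 0.55681194 -0.04161627  0.087     ]]
```

Emit:
apply_moves([
  [[4, -5, 0], -8],
  [[8, -10, 0], -16],
  [[12, -15, 0], -24],
  [[15, -21, 0], -32],
  [[17, -27, 0], -40],
  [[19, -33, 0], -48],
  [[20, -39, 0], -56],
  [[21, -45, 0], -64],
  [[22, -51, 0], -72],
  [[22, -57, 0], -80],
  [[22, -63, 0], -88],
  [[22, -69, 0], -92],
])

```text
time: 1.8
position: [0.4887, -0.0728, 0.2487]
ee_rot: [0.0, 0.846, 0.533, 0.001]
wrist_force: [1.4, -0.2, 0.5]
width: 0.998
grasp_force: 0.0
```

Emit:
apply_moves([
  [[-1, -5, -3], 0],
  [[-2, -8, -6], 0],
])

```text
time: 2.05
position: [0.4686, -0.1537, 0.1883]
ee_rot: [0.001, 0.846, 0.532, 0.001]
wrist_force: [1.4, 0.4, -0.6]
width: 1.004
grasp_force: 0.0
```

```bash
python3 - <<'E'
from h import *
o=r.get_obs();print(o["time"],o["position"],o["ee_rot"],o["joints"])
s=cam("side");p=proj(s,[o["position"]])[0];print(p)
x,y=map(int,p);c=s["frame"][y-90:y+50,x-90:x+90];cv2.imwrite("pics/grip.png",cv2.resize(c,(720,560),interpolation=cv2.INTER_CUBIC))
E
```

```text
2.05 [ 0.46859275 -0.15365091  0.18827994] [9.23814914e-04 8.46431229e-01 5.32496756e-01 7.25658150e-04] [-0.26741423  0.26428786  0.59538768  2.05080597 -0.19161094  0.8770951
 -0.01296811]
[286.1005085 175.5726468]
```

View pics/grip.png

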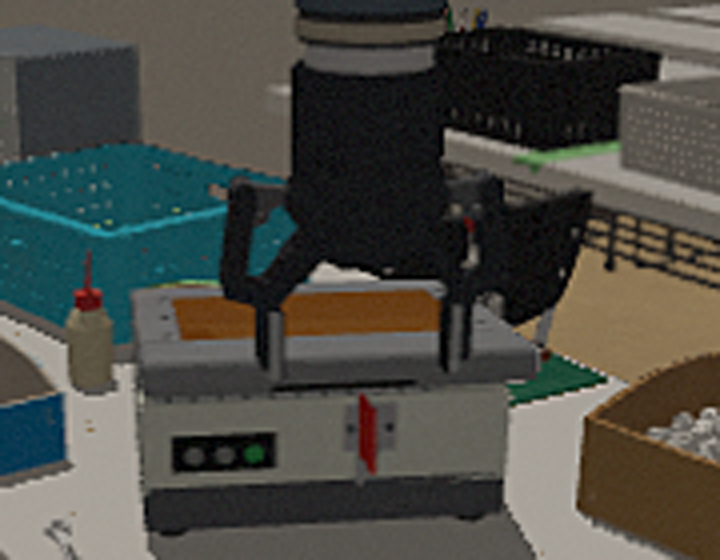

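The gripper has wide knuckles over straight fingers, about 55 mm long. With the tool vertical, a finger can't pass under the lip. I'll test what happens at the reach limit: does the arm trade orientation for position, and does the tilt stay?

Emit:
apply_moves([
  [[-4, 1, 4], 0],
  [[-8, 2, 6], 0],
  [[-13, 3, 6], 0],
  [[-18, 4, 6], 0],
  [[-18, 4, 6], 0],
])

```text
time: 2.72
position: [0.286, -0.1101, 0.2481]
ee_rot: [-0.001, 0.845, 0.534, 0.001]
wrist_force: [0.1, -1.0, -0.2]
width: 1.004
grasp_force: 0.0
```

```bash
python3 - <<'E'
from h import *
from scipy.spatial.transform import Rotation as R
o=r.get_obs();q=np.array(o["ee_rot"]);M=R.from_quat(q[[1,2,3,0]]).as_matrix();print(o["time"],o["position"],M.round(3),o["joints"])
E
```

```text
2.725 [ 0.2859855  -0.11011238  0.24807699] [[ 0.429  0.903  0.001]
 [ 0.903 -0.429  0.003]
 [ 0.003 -0.    -1.   ]] [-0.39993232 -0.2476957   0.53239536  2.31992496  0.14095685  1.03973347
 -0.39599047]
```

Emit:
apply_moves([
  [[-4, 1, 0], 0],
  [[-8, 2, 0], 0],
  [[-12, 3, 0], 0],
  [[-12, 3, 0], 0],
  [[-12, 3, 0], 0],
])

```text
time: 3.35
position: [0.1893, -0.0914, 0.232]
ee_rot: [-0.02, 0.848, 0.53, -0.008]
wrist_force: [0.3, 0.5, 0.2]
width: 0.998
grasp_force: 0.0
```

```bash
cat > st.py <<'E'
from h import *
from scipy.spatial.transform import Rotation as R
o=r.get_obs();q=np.array(o["ee_rot"]);M=R.from_quat(q[[1,2,3,0]]).as_matrix();print(o["time"],o["position"],"\n",M.round(3),"\n",np.round(o["joints"],3),np.round(o["wrist_force"],1),o["width"])
E
python3 st.py
```

```text
3.35 [ 0.18925406 -0.09143003  0.23195264] 
 [[ 0.437  0.899 -0.035]
 [ 0.899 -0.437  0.025]
 [ 0.007 -0.042 -0.999]] 
 [ 0.296 -0.332 -0.02   2.445 -0.024  1.069 -0.163] [0.3 0.5 0.2] 0.9982647108279056
```

Emit:
apply_moves([
  [[4, -1, 1], 0],
  [[8, -2, 2], 0],
  [[8, -2, 2], 0],
])

```text
time: 3.72
position: [0.2735, -0.1103, 0.2529]
ee_rot: [-0.019, 0.845, 0.534, -0.007]
wrist_force: [-1.0, 0.1, -0.5]
width: 0.998
grasp_force: 0.0
```

```bash
python3 st.py
```

```text
3.725 [ 0.27353833 -0.11032038  0.2529063 ] 
 [[ 0.429  0.903 -0.032]
 [ 0.903 -0.429  0.025]
 [ 0.009 -0.04  -0.999]] 
 [ 0.271 -0.173 -0.013  2.289 -0.021  1.063 -0.175] [-1.   0.1 -0.5] 0.997854226234534
```

The tilt persists, so overreaching gives me a tilted tool. I'll extend outward in free space with the closing axis tangential to get a useful tilt.

Emit:
apply_moves([
  [[5, -1, 3], -6],
  [[10, -1, 6], -12],
  [[16, -2, 9], -19],
  [[22, -2, 12], -25],
  [[28, -3, 15], -31],
  [[34, -3, 15], -38],
  [[40, -4, 15], -44],
  [[46, -4, 15], -50],
  [[52, -5, 15], -56],
  [[57, -5, 15], -62],
  [[62, -6, 15], -69],
  [[67, -6, 15], -75],
])

```text
time: 5.22
position: [0.8917, -0.1501, 0.3886]
ee_rot: [0.0, 1.0, -0.011, -0.004]
wrist_force: [1.0, 1.8, -2.6]
width: 0.999
grasp_force: 0.0
```

Emit:
apply_moves([
  [[5, -1, 0], 0],
  [[10, -2, 0], 0],
  [[15, -3, 0], 0],
  [[20, -3, 0], 0],
  [[20, -3, 0], 0],
])

```text
time: 5.85
position: [0.9217, -0.1357, 0.3695]
ee_rot: [-0.003, 1.0, -0.006, 0.007]
wrist_force: [0.4, 7.3, 2.1]
width: 0.999
grasp_force: 0.0
```

```bash
python3 st.py
```

```text
5.85 [ 0.92174271 -0.13570132  0.36951282] 
 [[ 1.    -0.013  0.013]
 [-0.013 -1.     0.006]
 [ 0.013 -0.006 -1.   ]] 
 [ 0.166  1.122 -1.386  0.1    1.332  1.986 -1.529] [0.4 7.3 2.1] 0.9986545729259562
```

Emit:
apply_moves([
  [[3, 0, 5], 0],
  [[6, 0, 10], 0],
  [[8, 0, 15], 0],
  [[10, 0, 20], 0],
  [[12, 0, 25], 0],
  [[14, 0, 30], 0],
  [[14, 0, 35], 0],
  [[14, 0, 40], 0],
])

```text
time: 6.85
position: [0.8853, -0.1204, 0.4816]
ee_rot: [0.004, 0.999, -0.008, 0.038]
wrist_force: [0.6, 0.2, 1.0]
width: 0.999
grasp_force: 0.0
```

```bash
python3 st.py
```

```text
6.85 [ 0.8852986  -0.12036927  0.48157314] 
 [[ 0.997 -0.017  0.076]
 [-0.016 -1.    -0.008]
 [ 0.076  0.007 -0.997]] 
 [ 0.07   0.983  0.354  0.102 -0.334  1.986 -1.478] [0.6 0.2 1. ] 0.9985805243394145
```

Emit:
apply_moves([
  [[2, 0, 6], 0],
  [[4, 0, 12], 0],
  [[4, 0, 40], 0],
  [[4, 0, 40], 0],
])

```text
time: 7.35
position: [0.8575, -0.1094, 0.5702]
ee_rot: [0.004, 0.996, -0.006, 0.089]
wrist_force: [0.4, -0.5, 0.1]
width: 0.996
grasp_force: 0.0
```

Emit:
apply_moves([
  [[2, 0, 6], 0],
  [[4, 0, 12], 0],
  [[4, 0, 40], 0],
  [[4, 0, 40], 0],
])

```text
time: 7.85
position: [0.8243, -0.1016, 0.6475]
ee_rot: [0.008, 0.991, -0.007, 0.134]
wrist_force: [0.2, 0.2, -0.0]
width: 1.002
grasp_force: 0.0
```

Emit:
apply_moves([
  [[2, 0, 6], 0],
  [[4, 0, 12], 0],
  [[4, 0, 40], 0],
  [[4, 0, 40], 0],
])

```text
time: 8.35
position: [0.7883, -0.092, 0.7152]
ee_rot: [0.008, 0.984, -0.005, 0.175]
wrist_force: [0.4, 0.3, 0.1]
width: 1.002
grasp_force: 0.0
```

```bash
python3 st.py
```

```text
8.35 [ 0.78832319 -0.0920409   0.71518348] 
 [[ 0.938 -0.013  0.345]
 [-0.007 -1.    -0.018]
 [ 0.345  0.015 -0.938]] 
 [ 0.045  0.707  0.31   0.101 -0.292  1.986 -1.501] [0.4 0.3 0.1] 1.0020575853362779
```

Emit:
apply_moves([
  [[2, 0, 6], 0],
  [[4, 0, 12], 0],
  [[4, 0, 40], 0],
  [[4, 0, 40], 0],
])

```text
time: 8.85
position: [0.7542, -0.0884, 0.768]
ee_rot: [0.015, 0.978, -0.009, 0.208]
wrist_force: [-0.6, 0.3, 0.4]
width: 1.002
grasp_force: 0.0
```

Emit:
apply_moves([
  [[2, 0, 6], 0],
  [[4, 0, 12], 0],
  [[4, 0, 40], 0],
  [[4, 0, 40], 0],
])

```text
time: 9.35
position: [0.7216, -0.0849, 0.8124]
ee_rot: [0.021, 0.971, -0.012, 0.237]
wrist_force: [0.9, 0.3, -0.0]
width: 1.003
grasp_force: 0.0
```

```bash
python3 st.py
```

```text
9.35 [ 0.72155464 -0.0849167   0.81236379] 
 [[ 0.888 -0.033  0.46 ]
 [-0.014 -0.999 -0.046]
 [ 0.461  0.035 -0.887]] 
 [ 0.021  0.58   0.39   0.103 -0.331  1.986 -1.507] [ 0.9  0.3 -0. ] 1.0027191940214075
```

Emit:
apply_moves([
  [[-1, -1, -4], 6],
  [[-2, -2, -8], 12],
  [[-3, -3, -12], 18],
  [[-5, -4, -16], 24],
  [[-7, -5, -20], 30],
  [[-9, -6, -24], 36],
  [[-11, -7, -28], 42],
  [[-13, -8, -33], 48],
  [[-15, -9, -38], 54],
  [[-16, -10, -43], 60],
  [[-18, -11, -48], 66],
  [[-18, -11, -51], 70],
], gripper=0, force=60)

```text
time: 10.85
position: [0.5395, -0.1926, 0.3001]
ee_rot: [-0.124, 0.801, 0.55, 0.203]
wrist_force: [0.5, 0.1, 0.3]
width: 0.002
grasp_force: 0.0
```

```bash
cat >> st.py <<'E'
ex=np.array([.432,.902,0]);ey=np.array([-.902,.432,0]);O=np.array([.5934,.0881,0])
d=np.array(o["position"])-O;print("marker mm",1e3*(d@ex),1e3*(d@ey),1e3*d[2],"axis m",M[:,2]@ex,M[:,2]@ey,M[2,2],"close",M[:,1]@ey)
E
python3 st.py
```

```text
10.85 [ 0.53950493 -0.1926183   0.30014945] 
 [[ 0.313  0.931  0.189]
 [ 0.83  -0.365  0.422]
 [ 0.462  0.025 -0.887]] 
 [ 0.252  0.297  0.316  1.762 -0.605  1.235  0.436] [0.5 0.1 0.3] 0.0018699336532354773
marker mm -276.49057783850174 -72.6569485376889 300.1494546934144 axis m 0.462607773867877 0.01156205205054253 -0.8865151883732881 close -0.9971450921457536
```

Emit:
apply_moves([
  [[0, 0, -5], 0],
  [[0, 0, -10], 0],
  [[0, 1, -15], 0],
  [[0.2, 3, -19], 0],
  [[0.4, 6.5, -20.6], 0],
  [[0.4, 6.5, -20.6], 0],
])

```text
time: 11.6
position: [0.5445, -0.1226, 0.0953]
ee_rot: [-0.126, 0.799, 0.552, 0.204]
wrist_force: [1.5, -0.3, 0.0]
width: 0.002
grasp_force: 0.0
```

```bash
python3 st.py; python3 - <<'E'
from h import *
o=r.get_obs()
s=cam("side");p=proj(s,[o["position"]])[0];print(p)
x,y=map(int,p);c=s["frame"][y-60:y+60,x-80:x+80];cv2.imwrite("pics/pre.png",cv2.resize(c,(800,600),interpolation=cv2.INTER_CUBIC))
E
```

```text
11.6 [ 0.54453302 -0.12256922  0.09527594] 
 [[ 0.308  0.933  0.187]
 [ 0.83  -0.36   0.425]
 [ 0.464  0.024 -0.886]] 
 [ 0.235  0.506  0.197  2.004 -0.832  0.832  0.68 ] [ 1.5 -0.3  0. ] 0.002158951063464632
marker mm -211.1341681214712 -46.9310897724285 95.27594195704938 axis m 0.4643427613526939 0.015374129601745907 -0.8855499075877605 close -0.996749407883686
[303.43349924 202.44567524]
```

View pics/pre.png

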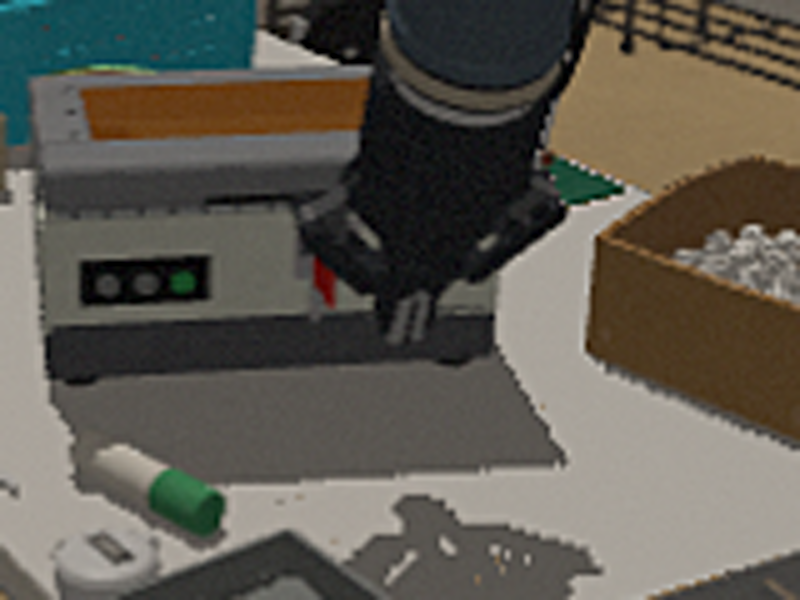

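The gripper is closed and tilted about 27°, standing in front of the lip just to the right of the red paddle at (323,282). Now I'll go under and push.

Emit:
apply_moves([
  [[1.2, 2.5, 0], 0],
  [[2, 4, 0], 0],
  [[2.3, 4.8, 0], 0],
  [[2.3, 4.8, 0], 0],
])

```text
time: 12.15
position: [0.5687, -0.0787, 0.097]
ee_rot: [-0.122, 0.8, 0.551, 0.204]
wrist_force: [0.6, 0.0, 0.9]
width: 0.002
grasp_force: 0.0
```

```bash
python3 st.py
```

```text
12.15 [ 0.5687427  -0.0787133   0.09704969] 
 [[ 0.31   0.931  0.192]
 [ 0.831 -0.364  0.421]
 [ 0.462  0.029 -0.887]] 
 [ 0.159  0.504  0.177  1.996 -0.851  0.789  0.606] [0.6 0.  0.9] 0.001691681374549415
marker mm -161.11754972766053 -49.82245588439131 97.049686878032 axis m 0.462620502557419 0.008525640927264525 -0.886542940611675 close -0.9969326402604828
```

Emit:
apply_moves([
  [[0.2, 0.5, -0.2], 0],
  [[-0.7, 0.9, -0.2], 0],
  [[-1.6, 1.4, -0.2], 0],
  [[-1.6, 1.4, -0.2], 0],
])

```text
time: 12.65
position: [0.5536, -0.0695, 0.0952]
ee_rot: [-0.118, 0.802, 0.548, 0.204]
wrist_force: [0.6, -8.0, -0.5]
width: -0.002
grasp_force: 2.8
```

```bash
python3 st.py; python3 - <<'E'
from h import *
o=r.get_obs()
s=cam("side");p=proj(s,[o["position"]])[0]
x,y=map(int,p);c=s["frame"][y-45:y+45,x-60:x+60];cv2.imwrite("pics/push.png",cv2.resize(c,(800,600),interpolation=cv2.INTER_CUBIC))
E
```

```text
12.65 [ 0.55364165 -0.06948503  0.09521532] 
 [[ 0.315  0.928  0.198]
 [ 0.831 -0.371  0.414]
 [ 0.458  0.034 -0.888]] 
 [ 0.152  0.482  0.169  2.042 -0.868  0.754  0.616] [ 0.6 -8.  -0.5] -0.0018631496537346256
marker mm -159.3172992443458 -32.21470405690406 95.21531750478712 axis m 0.45917576077420263 0.00012879484206534416 -0.8883724811348264 close -0.997324332572615
```

View pics/push.png

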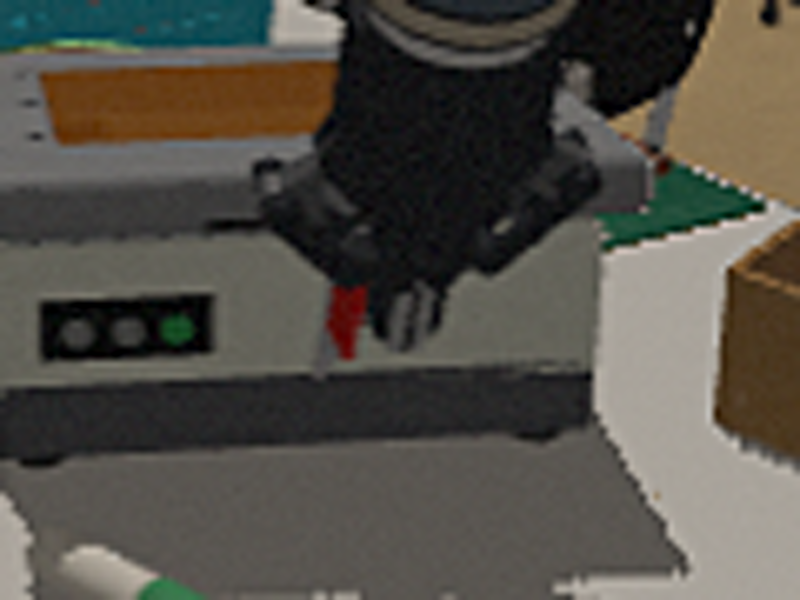

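The paddle and hook have moved about 10 mm to the left (the green-button-to-paddle spacing shrank by about 4.5 px), so the catch is moving. I'll push further, then lift carefully.

Emit:
apply_moves([
  [[-0.4, 0.2, 0], 0],
  [[-0.9, 0.4, 0], 0],
  [[-0.9, 0.4, 0], 0],
])

```text
time: 13.08
position: [0.5465, -0.0668, 0.0957]
ee_rot: [-0.116, 0.803, 0.548, 0.205]
wrist_force: [3.1, -8.3, 1.1]
width: 0.001
grasp_force: 3.8
```

Emit:
apply_moves([
  [[0, 0, 0.4], 0],
  [[0, 0.1, 0.8], 0],
  [[0, 0.1, 0.8], 0],
])

```text
time: 13.45
position: [0.5466, -0.0659, 0.1037]
ee_rot: [-0.116, 0.803, 0.548, 0.205]
wrist_force: [4.2, -9.0, -0.2]
width: -0.003
grasp_force: 3.6
```

```bash
python3 st.py; python3 - <<'E'
from h import *
o=r.get_obs()
s=cam("side");p=proj(s,[o["position"]])[0]
x,y=map(int,p);c=s["frame"][y-45:y+45,x-60:x+60];cv2.imwrite("pics/push2.png",cv2.resize(c,(800,600),interpolation=cv2.INTER_CUBIC))
E
```

```text
13.45 [ 0.54658632 -0.06585506  0.10368758] 
 [[ 0.315  0.927  0.202]
 [ 0.832 -0.372  0.412]
 [ 0.457  0.038 -0.889]] 
 [ 0.144  0.457  0.173  2.059 -0.861  0.753  0.605] [ 4.2 -9.  -0.2] -0.003259543213332242
marker mm -159.09097305681394 -24.282645859175638 103.68757792361504 axis m 0.4584002890843418 -0.004338655194076678 -0.8887622034248156 close -0.9972862579803544
```

View pics/push2.png

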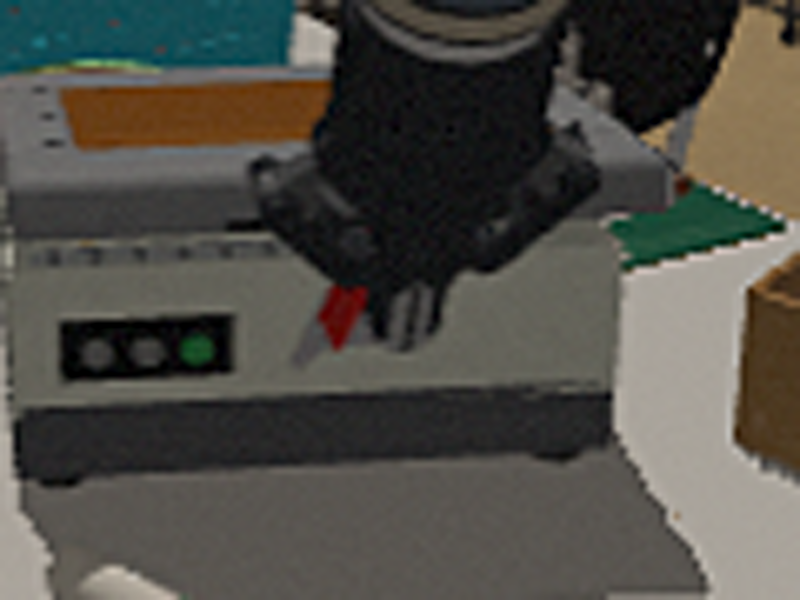

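The catch is now tilted well aside, roughly 0.4 rad, and the hood is following. I'll keep lifting.

Emit:
apply_moves([
  [[0, 0.1, 0.7], 0],
  [[0.1, 0.2, 1.5], 0],
  [[0.2, 0.5, 2.7], 0],
  [[0.4, 0.8, 3.8], 0],
])

```text
time: 14.0
position: [0.5502, -0.0576, 0.1416]
ee_rot: [-0.117, 0.802, 0.548, 0.205]
wrist_force: [4.1, -9.3, -0.5]
width: -0.003
grasp_force: 4.2
```

```bash
python3 st.py; python3 - <<'E'
from h import *
o=r.get_obs()
s=cam("side");p=proj(s,[o["position"]])[0]
x,y=map(int,p);c=s["frame"][y-60:y+60,x-80:x+80];cv2.imwrite("pics/lift.png",cv2.resize(c,(800,600),interpolation=cv2.INTER_CUBIC))
E
```

```text
14.0 [ 0.55015759 -0.05760527  0.14161836] 
 [[ 0.315  0.928  0.201]
 [ 0.832 -0.372  0.412]
 [ 0.457  0.037 -0.889]] 
 [ 0.105  0.398  0.198  2.035 -0.802  0.806  0.509] [ 4.1 -9.3 -0.5] -0.00333521653368174
marker mm -150.10687971580634 -23.94001987163794 141.61835856395004 axis m 0.4584325847810369 -0.0033378751403890673 -0.888749870321695 close -0.9972790811974396
```

View pics/lift.png

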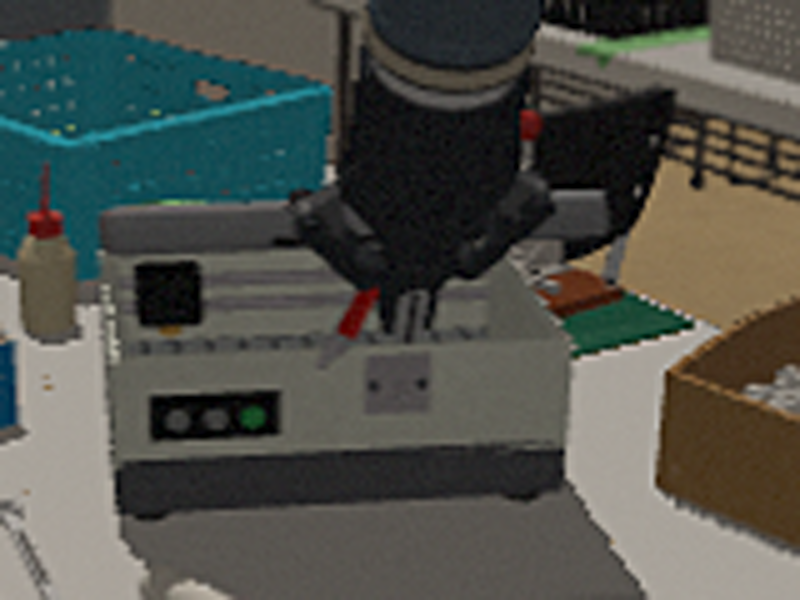

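The catch has cleared the striker and the hood is at about 0.3 rad. I'll carry it round past 0.8.

Emit:
apply_moves([
  [[0.2, 0.4, 1.1], 0],
  [[0.4, 0.7, 2.2], 0],
  [[0.6, 1.2, 3.3], 0],
  [[0.8, 1.7, 4.3], 0],
  [[1, 2.2, 5.3], 0],
  [[1.3, 2.8, 6.3], 0],
  [[1.6, 3.4, 7.3], 0],
  [[1.9, 4, 8.2], 0],
  [[2.3, 4.8, 9.1], 0],
  [[2.6, 5.5, 9.9], 0],
  [[3, 6.3, 10.7], 0],
  [[3.4, 7.1, 11.5], 0],
])

```text
time: 15.55
position: [0.5856, 0.0145, 0.2585]
ee_rot: [-0.117, 0.802, 0.548, 0.207]
wrist_force: [6.9, -6.9, 3.2]
width: -0.003
grasp_force: 4.2
```

Emit:
apply_moves([
  [[0, 0, 0], 0],
  [[0, 0, 0], 0],
  [[-2, -4, 3], 0],
  [[-4, -8, 6], 0],
  [[-5, -11, 9], 0],
  [[-6, -13, 11], 0],
])

```text
time: 16.3
position: [0.5209, -0.1128, 0.3674]
ee_rot: [-0.122, 0.801, 0.549, 0.205]
wrist_force: [0.1, 1.0, -0.7]
width: -0.001
grasp_force: 0.0
```

```bash
python3 st.py; python3 - <<'E'
from h import *
t=cam("top");s=cam("side")
a=cv2.resize(t["frame"][90:250,150:310],(400,400),interpolation=cv2.INTER_CUBIC);b=cv2.resize(s["frame"][60:220,170:330],(400,400),interpolation=cv2.INTER_CUBIC)
cv2.imwrite("pics/open.png",np.hstack([a,b]))
E
```

```text
16.3 [ 0.52091901 -0.11277409  0.36739081] 
 [[ 0.312  0.93   0.194]
 [ 0.83  -0.366  0.42 ]
 [ 0.462  0.03  -0.886]] 
 [ 0.1    0.142  0.326  1.794 -0.557  1.258  0.242] [ 0.1  1.  -0.7] -0.0007599557544141574
marker mm -212.50021533569344 -21.399752948967727 367.3908135894248 axis m 0.4631800676569229 0.006343023837987927 -0.886269091840622 close -0.9971250327850334
```

View pics/open.png

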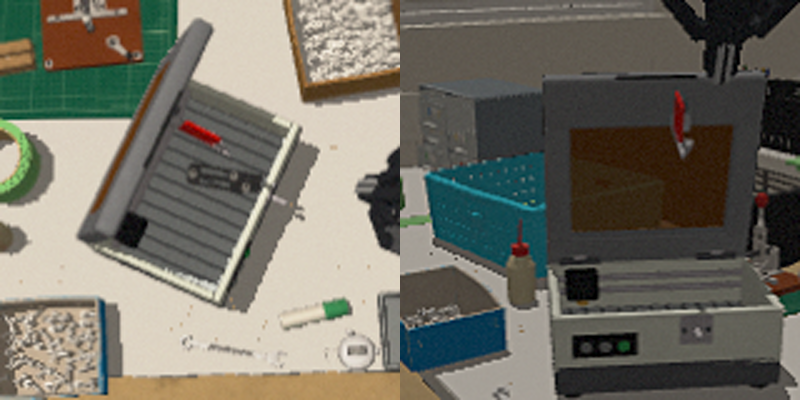

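The hood is fully open, and the catch hangs from its underside clear of the bay. The part lies at crop (190–265, 165–197) in the top view, which is about pixel (241,162). I'll measure the part.

```bash
python3 - <<'E'
from h import *
t=cam("top");g=cv2.cvtColor(t["frame"],cv2.COLOR_BGR2GRAY)
roi=g[150:176,220:262]
for row in roi[::2]: print(" ".join("%3d"%v for v in row))
for T in (45,60,70):
    m=np.zeros_like(g);m[150:174,222:258]=(g[150:174,222:258]<T)*255
    m=cv2.morphologyEx(m,cv2.MORPH_OPEN,np.ones((3,3)))
    n,l,st,c=cv2.connectedComponentsWithStats(m)
    if n<2: continue
    i=1+np.argmax(st[1:,4]);pt=np.argwhere(l==i)[:,::-1].astype(np.float32)
    P=onz(t,pt,.056)[:,:2].astype(np.float32)*1e3;R=cv2.minAreaRect(P);mu=P.mean(0);w,v=np.linalg.eigh(np.cov(P.T))
    print(T,st[i],R,mu,np.degrees(np.arctan2(v[1,1],v[0,1])))
E
```

```text
73  71  79  90 100  98  99  99  98  99  94  95  93  79  70  70  65  78  87  97  96  98  98  95 100 100 103  90  80  71  70  73  84  95  97 159 198 197 204 201 201 187
 97  98  93  85  74  72  79  85  96  95  96  95  96  98 101  96  99  96  84  75  72  73  92  94  98 101  97  96 101  99  98 100  86  84  71 141 160 185 202 204 186 224
 99  97  97  98 101 102  98  78  70  71  69  78  88  97  99  98  97  98  97  97  97  92  83  78  80  71  77  92  97 101  98  95  95  99 195 196 191 170 150 155 218 227
 80  81  92 100 100  75  48  40  41  41  49  47  44  52  63  73  81  81  90  92  98  95 101  99  98  98  95  81  75  72  76  85  97 162 195 201 203 204 200 215 227 219
100  97  85  74  69  80  84  81  71  48  66  87  87  93  89  83  85  78  71  52  41  50  65  90  82  67  72  77  79  90  84  89  93 148 144 163 185 201 211 228 223 150
101 101  99  98  87  64 102 105  76  46  50  46  43  43  48  46  55  63  71  70  71  62 105 107 118  58  43  40  37  51  86  89  98  98 115 136 169 190 228 222 155  98
 81  93  98  99  87  51  46  49  50  54  87  75  70  58  56  68  82  73  70  65  50  54  55  
[... 717 characters left out ...]
6 203 119  72  80 133 142 158
102 101 103  97  89  78  71  76  86 100 100 102 103  98 100 105 102 102  96  89  77  68  77  89 100 101 203 206 204 207 205 185 222 224 211 123  61  77 106 107 108 106
100 103 104 105 104 103 104  99  94  86  76  73  78  94 102 101 100 101 103 100  98 101  95  86  82 153 142 159 189 207 188 224 226 210 120  87  79 105 110 109 106 107
60 [242 159   7   8  35] ((599.5087890625, 22.039155960083008), (13.90208911895752, 30.46029281616211), 52.44334030151367) [599.35223   21.959488] 142.86399685381548
70 [242 159   8   8  43] ((599.4668579101562, 20.423770904541016), (22.929119110107422, 23.44298553466797), 88.50699615478516) [599.5873    20.981451] 137.3337133883326
```

```bash
python3 - <<'E'
from h import *
t=cam("top")
cv2.imwrite("pics/part.png",cv2.resize(t["frame"][145:181,214:262],(768,576),interpolation=cv2.INTER_CUBIC))
E
```

```text
(no output)
```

View pics/part.png

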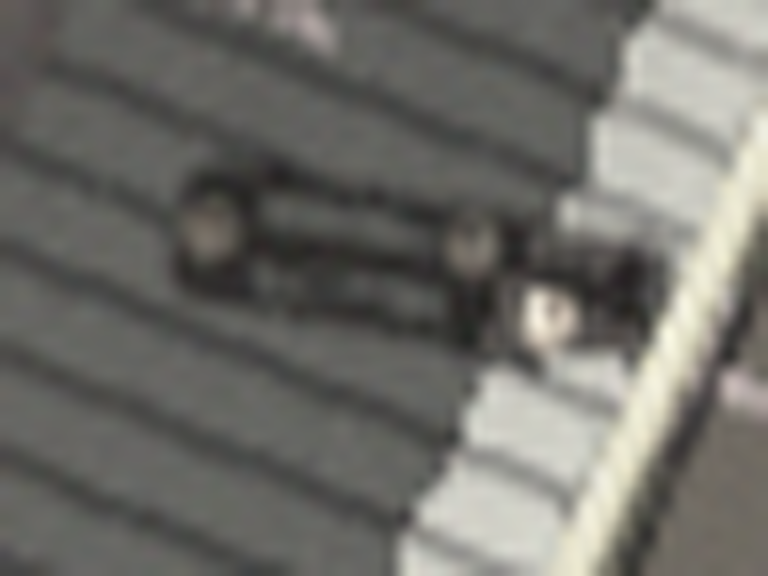

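The part spans zoomed (180,240) to (655,290), with its centre at about (418,264) and bolts at (212,225), (472,245) and (548,312). With the 27° tilt the body could hit the bay's front wall, so I'll cancel the tilt first by turning it inward and overreaching outward and up.

Emit:
apply_moves([
  [[3, -1, 1], 9],
  [[6, -1, 2], 18],
  [[9, -1, 3], 27],
  [[12, -2, 4], 36],
  [[16, -2, 5], 45],
  [[20, -2, 6], 54],
  [[24, -3, 7], 63],
  [[28, -3, 8], 72],
  [[32, -3, 8], 81],
  [[35, -4, 8], 90],
  [[38, -4, 8], 99],
  [[38, -4, 8], 106],
], gripper=8.5)

```text
time: 18.0
position: [0.8375, -0.1373, 0.4428]
ee_rot: [-0.068, 0.247, 0.954, 0.156]
wrist_force: [-0.1, -1.4, -1.9]
width: 0.996
grasp_force: 0.0
```

Emit:
apply_moves([
  [[2, 0, 6], 0],
  [[4, 0, 12], 0],
  [[4, 0, 40], 0],
  [[4, 0, 40], 0],
])

```text
time: 18.5
position: [0.7853, -0.1239, 0.5655]
ee_rot: [-0.015, 0.267, 0.951, 0.155]
wrist_force: [1.0, -0.9, -0.5]
width: 0.994
grasp_force: 0.0
```

```bash
python3 st.py; python3 - <<'E'
from h import *
t=cam("top")
z=np.array([(182,238),(655,290),(418,264)],float);uv=(z+.5)/16-.5+[214,145]
P=onz(t,uv,.056);print(P,np.linalg.norm(P[0]-P[1]),np.degrees(np.arctan2(*(P[0]-P[1])[1::-1])))
ex=np.array([.432,.902,0]);ey=np.array([-.902,.432,0]);O=np.array([.5934,.0881,0])
print([( (p-O)@ex,(p-O)@ey) for p in P])
E
```

```text
18.5 [ 0.78527995 -0.1239136   0.5654661 ] 
 [[-0.857  0.513  0.054]
 [ 0.504  0.809  0.304]
 [ 0.112  0.288 -0.951]] 
 [ 0.324  0.757 -0.491  0.393  0.026  1.985  0.998] [ 1.  -0.9 -0.5] 0.9937691049391565
marker mm -108.34413328426069 -264.66558925818197 565.466104733051 axis m 0.2974045365854545 0.08205624994067615 -0.9512302613824613 close -0.11338647920664688
[[ 0.61163139  0.08776159  0.056     ]
 [ 0.59816659 -0.00892583  0.056     ]
 [ 0.6048723   0.03945441  0.056     ]] 0.09762048595259958 82.07191671698297
[(np.float64(0.00757071622865606), np.float64(-0.01659090371278269)), (np.float64(-0.08545813480368739), np.float64(-0.046214626273241584)), (np.float64(-0.038922291056758734), np.float64(-0.031362908048521626))]
```

Emit:
apply_moves([
  [[-4, -1, -2], 0],
  [[-8, -2, -4], 8],
  [[-12, -4, -6], 17],
  [[-16, -5, -8], 26],
  [[-20, -6, -10], 35],
  [[-23, -8, -12], 44],
  [[-25, -8, -14], 53],
  [[-25, -8, -14], 62],
  [[-25, -8, -14], 71],
  [[-25, -8, -14], 80],
  [[-25, -8, -14], 88],
  [[-25, -8, -14], 88],
])

```text
time: 20.05
position: [0.535, -0.2041, 0.4271]
ee_rot: [-0.118, -0.469, 0.869, 0.106]
wrist_force: [0.3, 0.8, 0.3]
width: 1.0
grasp_force: 0.0
```

Emit:
apply_moves([
  [[5, -1, 3], 0],
  [[10, -2, 6], 0],
  [[15, -3, 9], 0],
  [[20, -4, 14], 0],
  [[22, -5, 20], 0],
  [[22, -5, 40], 0],
])

```text
time: 20.8
position: [0.6546, -0.2026, 0.4954]
ee_rot: [-0.092, -0.463, 0.878, 0.084]
wrist_force: [0.2, 0.1, 0.7]
width: 0.996
grasp_force: 0.0
```

```bash
python3 st.py
```

```text
20.8 [ 0.65456498 -0.20264109  0.49539443] 
 [[-0.554 -0.797 -0.239]
 [-0.828  0.557  0.062]
 [ 0.083  0.232 -0.969]] 
 [ 0.414  0.582 -0.38   0.85   0.174  1.986  2.66 ] [0.2 0.1 0.7] 0.9959059075286222
marker mm -235.8251958153114 -180.77096607033857 495.3944271607622 axis m -0.04708219190020595 0.24211366253040018 -0.969112020879492 close 0.9599063870338029
```

Emit:
apply_moves([
  [[3, 0, 6], 0],
  [[6, 0, 12], 0],
  [[8, 0, 20], 0],
  [[8, 0, 40], 0],
])

```text
time: 21.3
position: [0.6478, -0.1686, 0.547]
ee_rot: [-0.063, -0.46, 0.883, 0.062]
wrist_force: [0.4, -0.1, 0.1]
width: 0.995
grasp_force: 0.0
```

Emit:
apply_moves([
  [[3, 0, 6], 0],
  [[6, 0, 12], 0],
  [[8, 0, 20], 0],
  [[8, 0, 40], 0],
])

```text
time: 21.8
position: [0.6453, -0.1429, 0.5886]
ee_rot: [-0.035, -0.459, 0.887, 0.041]
wrist_force: [0.4, -0.5, -0.1]
width: 0.997
grasp_force: 0.0
```

```bash
python3 st.py
```

```text
21.8 [ 0.64525618 -0.14287955  0.58858953] 
 [[-0.577 -0.811 -0.1  ]
 [-0.817  0.576  0.04 ]
 [ 0.025  0.105 -0.994]] 
 [ 0.2    0.461 -0.075  0.8    0.007  1.986  2.66 ] [ 0.4 -0.5 -0.1] 0.9968501416505137
marker mm -185.94168525720812 -146.55744586145124 588.5895255937671 axis m -0.0072011310639403525 0.10770347973751196 -0.994158317467851 close 0.9801274708211926
```

Tilt is down to 6°. For the grasp I want about 10° along the part's length, to clear the open hood's catch above. I'll unwind joint 7 while moving out, then overreach again with the closing axis tangential.

Emit:
apply_moves([
  [[3, 0, 6], 0],
  [[6, 0, 12], 0],
  [[8, 0, 20], 0],
  [[8, 0, 40], 0],
])

```text
time: 22.3
position: [0.644, -0.1236, 0.627]
ee_rot: [-0.006, -0.458, 0.889, 0.02]
wrist_force: [0.1, 0.6, -0.4]
width: 0.997
grasp_force: 0.0
```

Emit:
apply_moves([
  [[0, 0, -2], -10],
  [[0, -1, -4], -20],
  [[0, -1, -6], -30],
  [[0, -2, -8], -40],
  [[0, -2, -10], -50],
  [[0, -3, -10], -60],
  [[0, -3, -10], -70],
  [[0, -3, -10], -80],
  [[0, -3, -10], -90],
  [[0, -3, -10], -100],
  [[0, -3, -10], -110],
  [[0, -3, -10], -120],
])

```text
time: 23.8
position: [0.6431, -0.1539, 0.5284]
ee_rot: [0.013, 0.544, 0.839, 0.014]
wrist_force: [-0.4, 0.7, -0.6]
width: 0.993
grasp_force: 0.0
```

```bash
python3 st.py; python3 - <<'E'
from h import *
t=cam("top")
z=np.array([(690,300),(640,400),(600,480)],float);uv=(z+.5)/16-.5+[214,145]
P=onz(t,uv,.1)
ex=np.array([.432,.902,0]);ey=np.array([-.902,.432,0]);O=np.array([.5934,.0881,0])
print([( (p-O)@ex,(p-O)@ey) for p in P])
E
```

```text
23.8 [ 0.6431175  -0.15393871  0.52844614] 
 [[-0.408  0.912  0.037]
 [ 0.913  0.408  0.009]
 [-0.007  0.038 -0.999]] 
 [-0.078  0.352  0.402  1.121 -0.155  1.66   0.704] [-0.4  0.7 -0.6] 0.9933947094295883
marker mm -196.84095991694332 -149.40590447744464 528.4461443685694 axis m 0.024004603366694435 -0.02994668385034266 -0.9992633841568932 close -0.6461776538474703
[(np.float64(-0.09645902035224344), np.float64(-0.03824172126240872)), (np.float64(-0.09568100702246222), np.float64(-0.0158668976339336)), (np.float64(-0.09505990096405766), np.float64(0.0019462443159984032))]
```

Emit:
apply_moves([
  [[2, 0, -1], -10],
  [[4, 0, -2], -21],
  [[6, 0, -3], -31],
  [[8, -1, -4], -42],
  [[10, -1, -5], -52],
  [[12, -1, -5], -63],
  [[14, -1, -5], -73],
  [[16, -2, -5], -84],
  [[18, -2, -5], -94],
  [[20, -2, -5], -105],
  [[22, -3, -5], -115],
  [[24, -3, -5], -126],
])

```text
time: 25.35
position: [0.8643, -0.1811, 0.4626]
ee_rot: [0.018, 0.995, -0.1, 0.005]
wrist_force: [0.3, 0.0, 0.0]
width: 0.994
grasp_force: 0.0
```

Emit:
apply_moves([
  [[3, 0, 6], 0],
  [[6, 0, 12], 0],
  [[8, 0, 20], 0],
  [[8, 0, 40], 0],
])

```text
time: 25.85
position: [0.8186, -0.1607, 0.5517]
ee_rot: [0.024, 0.995, -0.096, 0.033]
wrist_force: [0.6, -0.6, 0.0]
width: 0.998
grasp_force: 0.0
```

Emit:
apply_moves([
  [[3, 0, 6], 0],
  [[6, 0, 12], 0],
  [[8, 0, 20], 0],
  [[8, 0, 40], 0],
])

```text
time: 26.35
position: [0.783, -0.1455, 0.6117]
ee_rot: [0.026, 0.993, -0.096, 0.058]
wrist_force: [0.2, 0.1, 0.3]
width: 0.996
grasp_force: 0.0
```

```bash
python3 st.py
```

```text
26.35 [ 0.78303598 -0.14551437  0.6116501 ] 
 [[ 0.975 -0.194  0.109]
 [-0.188 -0.98  -0.062]
 [ 0.119  0.04  -0.992]] 
 [ 0.045  0.712  0.341  0.339 -0.211  1.986 -1.568] [0.2 0.1 0.3] 0.9960667266454993
marker mm -128.79741984862957 -271.9730658782643 611.6501036221025 axis m -0.008926205075357517 -0.12562676050097699 -0.9920392409405557 close -0.2480615880716603
```

Emit:
apply_moves([
  [[3, 0, 6], 0],
  [[6, 0, 12], 0],
  [[8, 0, 20], 0],
  [[8, 0, 40], 0],
])

```text
time: 26.85
position: [0.7526, -0.1322, 0.6645]
ee_rot: [0.029, 0.991, -0.096, 0.087]
wrist_force: [0.9, -0.1, -0.2]
width: 0.993
grasp_force: 0.0
```

Emit:
apply_moves([
  [[3, 0, 6], 0],
  [[6, 0, 12], 0],
  [[8, 0, 20], 0],
  [[8, 0, 40], 0],
])

```text
time: 27.35
position: [0.7275, -0.121, 0.709]
ee_rot: [0.031, 0.988, -0.095, 0.116]
wrist_force: [0.3, -0.3, 0.1]
width: 0.998
grasp_force: 0.0
```

```bash
python3 st.py
```

```text
27.35 [ 0.72749016 -0.12103721  0.70902346] 
 [[ 0.955 -0.195  0.224]
 [-0.18  -0.98  -0.084]
 [ 0.236  0.039 -0.971]] 
 [-0.005  0.574  0.365  0.361 -0.194  1.986 -1.581] [ 0.3 -0.3  0.1] 0.9980001277853376
marker mm -130.71481890355076 -211.29659625298274 709.0234610380135 axis m 0.021440696008333208 -0.23844629477299079 -0.970925705813856 close -0.24785727230619883
```

Emit:
apply_moves([
  [[-1, 0, -4], 8],
  [[-2, 0, -8], 16],
  [[-4, 0, -12], 24],
  [[-6, 0, -16], 32],
  [[-8, 0, -20], 40],
  [[-10, 1, -24], 48],
  [[-12, 1, -28], 56],
  [[-13, 1, -32], 64],
  [[-14, 1, -36], 72],
  [[-15, 2, -40], 80],
  [[-16, 2, -44], 88],
  [[-16, 2, -48], 93],
])

```text
time: 28.85
position: [0.5657, -0.1005, 0.2305]
ee_rot: [-0.064, 0.747, 0.653, 0.104]
wrist_force: [0.5, 0.1, 0.4]
width: 0.994
grasp_force: 0.0
```

```bash
python3 st.py
```

```text
28.85 [ 0.56566695 -0.10052638  0.23045757] 
 [[ 0.125  0.99   0.071]
 [ 0.963 -0.138  0.232]
 [ 0.239  0.039 -0.97 ]] 
 [ 0.165  0.322  0.074  1.822 -0.319  1.006  0.274] [0.5 0.1 0.4] 0.9936643117697873
marker mm -182.12167002800123 -56.47138020232857 230.45756850606642 axis m 0.23995286351548684 0.03613421845204039 -0.9701187369722466 close -0.9523282236495547
```

Emit:
apply_moves([
  [[1, 4, -3], 0],
  [[2, 8, -6], 0],
  [[3, 11, -9], 0],
  [[3.3, 11.8, -9.6], 0],
  [[3.5, 12.4, -12], 0],
  [[3.6, 13, -14], 0],
  [[3.8, 13.3, -15.6], 0],
  [[3.8, 13.4, -16.2], 0],
  [[3.8, 13.4, -16.2], 0],
])

```text
time: 29.98
position: [0.6053, 0.0325, 0.0692]
ee_rot: [-0.064, 0.749, 0.651, 0.104]
wrist_force: [0.4, -0.2, -0.0]
width: 0.998
grasp_force: 0.0
```

```bash
python3 st.py; python3 - <<'E'
from h import *
o=r.get_obs();t=cam("top");print(proj(t,[o["position"],[.604,.034,.056]]))
g=t["frame"]
E
```

```text
29.975 [0.60534128 0.03247794 0.06920699] 
 [[ 0.13   0.989  0.072]
 [ 0.962 -0.143  0.232]
 [ 0.24   0.039 -0.97 ]] 
 [-0.002  0.548 -0.014  1.908 -0.382  0.644  0.149] [ 0.4 -0.2 -0. ] 0.9977341104004921
marker mm -45.012461313608405 -34.7997617064931 69.20698711697072 axis m 0.24046196443566192 0.03527661299822082 -0.9700242617087178 close -0.9538864686103886
[[241.65749614 159.93443972]
 [241.32523623 161.24833328]]
```

Emit:
apply_moves([
  [[0, 0.1, -0.4], 0],
  [[0, 0.1, -0.4], 0],
])

```text
time: 30.28
position: [0.6052, 0.0341, 0.0651]
ee_rot: [-0.065, 0.749, 0.652, 0.104]
wrist_force: [0.4, 1.2, 0.3]
width: 0.993
grasp_force: 0.0
```

Emit:
apply_moves([
  [[0, 0, 0], 0],
  [[0, 0, 0], 0],
  [[0, 0, 0], 0],
  [[0, 0, 0], 0],
  [[0, 0, 0], 0],
], gripper=0, force=40)

```text
time: 30.9
position: [0.6054, 0.034, 0.0653]
ee_rot: [-0.064, 0.749, 0.652, 0.104]
wrist_force: [-0.7, 0.0, 4.0]
width: 0.328
grasp_force: 38.9
```

```bash
python3 st.py
```

```text
30.9 [0.60540101 0.03401735 0.06532242] 
 [[ 0.129  0.989  0.072]
 [ 0.962 -0.143  0.232]
 [ 0.24   0.039 -0.97 ]] 
 [-0.003  0.554 -0.017  1.909 -0.384  0.636  0.15 ] [-0.7  0.   4. ] 0.32771997984675894
marker mm -43.5981128713099 -34.188615706449745 65.32242166902451 axis m 0.24082980209641816 0.03537627841532223 -0.9699293950471486 close -0.9537327451088065
```

The part is gripped (28 mm opening, 39 N). Now I'll lift it out to the front and carry it to the tray.

Emit:
apply_moves([
  [[-0.2, -0.6, 2.5], 0],
  [[-0.4, -1.2, 5], 0],
  [[-0.6, -1.8, 8], 0],
  [[-1.2, -4, 12], 0],
  [[-2.5, -8, 14], 2],
  [[-5, -12, 14], 4],
  [[-8, -15.5, 14], 6],
  [[-11, -18.5, 13], 8],
  [[-14, -21.5, 12], 10],
  [[-17, -24, 11], 11],
  [[-20.1, -26, 10], 11],
  [[-20.1, -26, 8], 11],
])

```text
time: 32.4
position: [0.4022, -0.2283, 0.1448]
ee_rot: [-0.073, 0.685, 0.718, 0.097]
wrist_force: [1.2, 1.2, -0.9]
width: 0.328
grasp_force: 41.2
```

```bash
python3 st.py; python3 - <<'E'
from h import *
t=cam("top");g=cv2.cvtColor(t["frame"],cv2.COLOR_BGR2GRAY);o=r.get_obs()
print(proj(t,[o["position"],[.4035,-.22,.01],[.4064,-.2798,.024]]))
E
```

```text
32.4 [ 0.40215395 -0.22830528  0.14476463] 
 [[-0.051  0.998  0.027]
 [ 0.97   0.043  0.24 ]
 [ 0.238  0.039 -0.97 ]] 
 [ 0.468  0.314  0.112  2.075 -0.327  0.892  0.848] [ 1.2  1.2 -0.9] 0.32815801902336766
marker mm -368.01585322037954 35.81685645403125 144.7646269320233 axis m 0.22838670046336904 0.07898372800040869 -0.9703681763536672 close -0.8818412385816295
[[328.87436622 218.98338097]
 [319.18549561 221.31985298]
 [337.77932814 219.65039732]]
```

Emit:
apply_moves([
  [[0.2, 0.3, -3], 0],
  [[0.2, 0.3, -6], 0],
  [[0.2, 0.3, -8.5], 0],
  [[0.2, 0.3, -10], 0],
  [[0.2, 0.3, -11], 0],
  [[0.2, 0.3, -11.5], 0],
  [[0.2, 0.3, -11.5], 0],
])

```text
time: 33.33
position: [0.4066, -0.2228, 0.0305]
ee_rot: [-0.074, 0.683, 0.72, 0.098]
wrist_force: [-0.1, 1.1, 2.6]
width: 0.326
grasp_force: 41.4
```

```bash
python3 st.py
```

```text
33.325 [ 0.40659959 -0.22280022  0.03048889] 
 [[-0.057  0.998  0.027]
 [ 0.969  0.049  0.242]
 [ 0.241  0.039 -0.97 ]] 
 [ 0.505  0.511  0.054  2.137 -0.42   0.646  0.963] [-0.1  1.1  2.6] 0.3261002039457211
marker mm -361.1297724997865 34.18507660831459 30.488892483371544 axis m 0.23006602640407556 0.08076074053634083 -0.9698251792990247 close -0.8792024578287354
```

Emit:
apply_moves([
  [[-0.1, -0.1, -0.2], 0],
  [[-0.1, -0.1, -0.3], 0],
])

```text
time: 33.58
position: [0.4052, -0.2246, 0.027]
ee_rot: [-0.074, 0.683, 0.72, 0.097]
wrist_force: [-0.7, -0.7, -1.0]
width: 0.321
grasp_force: 41.2
```

Emit:
apply_moves([
  [[0, 0, -0.1], 0],
  [[0, 0, -0.2], 0],
])

```text
time: 33.83
position: [0.4052, -0.2241, 0.0248]
ee_rot: [-0.074, 0.683, 0.72, 0.097]
wrist_force: [-0.5, 0.1, -1.1]
width: 0.325
grasp_force: 41.2
```

```bash
python3 st.py
```

```text
33.825 [ 0.40519285 -0.22408701  0.02484   ] 
 [[-0.056  0.998  0.026]
 [ 0.969  0.048  0.242]
 [ 0.24   0.039 -0.97 ]] 
 [ 0.511  0.521  0.051  2.14  -0.424  0.634  0.971] [-0.5  0.1 -1.1] 0.3247755163313697
marker mm -362.8981723539697 34.898058560640976 24.839996724612277 axis m 0.22911956898988964 0.08081952039966044 -0.9700442688077849 close -0.8793383690804634
```

Emit:
apply_moves([
  [[0, 0, -0.1], 0],
  [[0, 0, -0.2], 0],
])

```text
time: 34.08
position: [0.4053, -0.2238, 0.0232]
ee_rot: [-0.075, 0.683, 0.72, 0.098]
wrist_force: [-1.7, 0.6, 8.6]
width: 0.326
grasp_force: 42.0
```

Emit:
apply_moves([
  [[0, 0, -0.1], 0],
  [[0, 0, -0.1], 0],
])

```text
time: 34.33
position: [0.4053, -0.2238, 0.0231]
ee_rot: [-0.075, 0.683, 0.72, 0.098]
wrist_force: [-3.4, 2.1, 12.6]
width: 0.325
grasp_force: 42.2
```

Touchdown came at the predicted height. I'll release with a limited opening, then rise.

Emit:
apply_moves([
  [[0, 0, 0], 0],
  [[0, 0, 0], 0],
  [[0, 0, 0.1], 0],
  [[0, 0, 0.1], 0],
], gripper=4.4)

```text
time: 34.83
position: [0.4053, -0.224, 0.0229]
ee_rot: [-0.074, 0.683, 0.72, 0.097]
wrist_force: [0.1, -0.1, -0.5]
width: 0.518
grasp_force: 0.0
```

Emit:
apply_moves([
  [[0, 0, 1], 0],
  [[0, 0, 3], 0],
  [[0, 0, 7], 0],
  [[0, 0, 12], 0],
  [[0, 0, 17], 0],
])

```text
time: 35.45
position: [0.405, -0.2238, 0.1951]
ee_rot: [-0.074, 0.683, 0.72, 0.097]
wrist_force: [0.6, -0.1, -0.7]
width: 0.516
grasp_force: 0.0
```

Emit:
apply_moves([
  [[2, 4, 4], 0],
  [[4, 8, 8], 0],
  [[6, 12, 12], 0],
], gripper=0)

```text
time: 35.83
position: [0.4652, -0.1027, 0.3151]
ee_rot: [-0.074, 0.683, 0.72, 0.098]
wrist_force: [1.0, -0.2, -0.7]
width: -0.002
grasp_force: 0.0
```

```bash
python3 st.py; python3 - <<'E'
from h import *
t=cam("top");hsv=cv2.cvtColor(t["frame"],cv2.COLOR_BGR2HSV)
g=cv2.cvtColor(t["frame"],cv2.COLOR_BGR2GRAY)
print("target px",proj(t,[[.4035,-.22,.014],[.41,-.34,.014]]))
for y in range(202,242,2): print(y," ".join("%3d"%v for v in g[y,300:376:2]))
E
```

```text
35.825 [ 0.46521337 -0.10270345  0.31511694] 
 [[-0.056  0.998  0.027]
 [ 0.969  0.048  0.241]
 [ 0.239  0.04  -0.97 ]] 
 [ 0.237  0.11   0.04   1.887 -0.265  1.198  0.434] [ 1.  -0.2 -0.7] -0.0017040278337168398
marker mm -227.48133689552034 33.1972457488101 315.1169447296911 axis m 0.22933052671099097 0.079645294897964 -0.9700915270390346 close -0.8794858551369062
target px [[319.39158168 221.24278617]
 [354.80224467 218.24920822]]
202  63  31  33  23  28  27  56 183 126  71  53  59  70  70  72  78  80  83  84  83  83  81  85  83  84  81  78  76  74  73  69  64  61  60  80  83  84 203
204  33  51  44  30  44  66 187 211 106 106  56  63  68  71  79  78  81  82  83  86  86  86  84  83  82  81  79  77  73  71  72  66  58  58  79  81 138 208
206  89  75  62  66  70 151 139 138 105  76  53  63  69  72  78  81  82  82  81  81  82  79  87  81  86  81  81  78  74  71  69  60  61  54  76  76  92 207
208  30  35  65  64  65  43  62  63  66  62  57  67  72  76  76  79  81  82  87  83  82  82  83  84  83  80  81  77  75  71  67  62  56  52  74  60  67 131
210  31  41  47  70  61  43  68  66  6
[... 1757 characters left out ...]
  86  82  85  82  82  79  79  79  76  74  67  66  53  58  76  80  87  84  94
234 209 197 126 130 130 131 132 118  61  71  74  75  80  80  81  84  84  81  86  84  85  82  82  80  78  81  78  73  71  68  61  52  74 102 106 107 108 104
236 210 200 111 133 132 109  98  81  61  69  68  72  77  79  82  83  82  86  84  83  84  81  81  81  78  77  74  75  75  64  63  54  99 107 101 100 114 112
238 117 118  80  59  60  85 136 125  62  68  73  76  78  80  81  83  83  83  81  82  82  80  82  81  81  79  77  74  73  64  66  51 104 144 149 148 150 147
240 150 144 139 138 138 138 132  45  65  70  74  73  80  81  83  82  82  81  84  82  84  83  81  81  79  78  75  74  70  65  58  56 109 149 149 149 145 143
```

The part is down and released. Next, closing the hood: I'll rise over it and go down behind its upper edge.

Emit:
apply_moves([
  [[1, 1, 5], -3],
  [[2, 3, 10], -6],
  [[4, 6, 13], -10],
  [[6, 10, 13], -14],
  [[8, 14, 13], -18],
  [[10, 18, 13], -21],
  [[13, 22, 13], -24],
  [[15, 25, 13], -24],
  [[17, 28, 13], -24],
  [[17.2, 28.3, 13], -24],
  [[17.2, 28.3, 13], -24],
])

```text
time: 37.25
position: [0.637, 0.1783, 0.4428]
ee_rot: [-0.052, 0.818, 0.562, 0.11]
wrist_force: [0.2, 0.2, 0.5]
width: 0.0
grasp_force: 0.0
```

```bash
python3 st.py; python3 - <<'E'
from h import *
s=cam("side");hsv=cv2.cvtColor(s["frame"],cv2.COLOR_BGR2HSV)
m=(((hsv[...,0]<8)|(hsv[...,0]>172))&(hsv[...,1]>150)&(hsv[...,2]>70)).astype(np.uint8)
n,l,st,c=cv2.connectedComponentsWithStats(m);print([ (list(st[i]),c[i]) for i in range(1,n) if st[i,4]>25])
# predicted hood top-edge outline (lower front edge) at 1.4
ex=np.array([.432,.902,0]);ey=np.array([-.902,.432,0]);O=np.array([.5934,.0881,0])-.006*ex
P=[O+.040*ex+y*ey+[0,0,.333] for y in(-.125,0,.125)];print(proj(s,P))
g=cv2.cvtColor(s["frame"],cv2.COLOR_BGR2GRAY)
for p in proj(s,P)[1:]: x=int(round(p[0]));y=int(round(p[1]));print(x,y,g[y-12:y+12,x])
E
```

```text
37.25 [0.63698324 0.17827229 0.44282417] 
 [[ 0.343  0.931  0.122]
 [ 0.908 -0.362  0.209]
 [ 0.239  0.039 -0.97 ]] 
 [-0.154  0.276 -0.144  1.399 -0.133  1.293 -0.63 ] [0.2 0.2 0.5] 0.0004988633134372916
marker mm 100.16336413301256 -0.3576555555019814 442.8241722894012 axis m 0.24136164251445752 -0.019410377178634548 -0.9702479888544239 close -0.9964775640995612
[([np.int32(279), np.int32(94), np.int32(4), np.int32(19), np.int32(53)], array([280.13207547, 102.64150943])), ([np.int32(125), np.int32(138), np.int32(9), np.int32(7), np.int32(34)], array([128.29411765, 141.17647059])), ([np.int32(215), np.int32(157), np.int32(6), np.int32(6), np.int32(29)], array([217.44827586, 159.5862069 ]))]
[[314.63232911  87.52796137]
 [270.49583773  88.11358551]
 [225.19903488  89.06012136]]
270 88 [90 88 89 92 89 92 89 88 88 87 89 33  7 51 59 53 56 53 55 57 51 53 52 55]
225 89 [89 87 90 92 91 89 92 91 90 89 91 89 91 91 90 90 93 92 93 84 56 48 53 51]
```

Emit:
apply_moves([
  [[0, 0, -4], 0],
  [[0, 0, -8], 0],
  [[0, 0, -11.5], 0],
  [[0, 0, -11.5], 0],
  [[-0.4, -0.9, -11.5], 0],
  [[-0.9, -1.8, -11.5], 0],
])

```text
time: 38.05
position: [0.6289, 0.16, 0.3304]
ee_rot: [-0.051, 0.818, 0.562, 0.112]
wrist_force: [0.3, -0.7, -0.0]
width: -0.001
grasp_force: 0.0
```

```bash
python3 st.py
```

```text
38.05 [0.6288703  0.16003928 0.33037736] 
 [[ 0.342  0.931  0.126]
 [ 0.908 -0.362  0.211]
 [ 0.242  0.042 -0.969]] 
 [-0.12   0.299 -0.15   1.616 -0.147  1.056 -0.564] [ 0.3 -0.7 -0. ] -0.0010349992067787872
marker mm 80.2123991609585 -0.9164372327336069 330.37736076649145 axis m 0.24442717461620234 -0.022682810059532134 -0.9694093987537769 close -0.9963753792982214
```

Emit:
apply_moves([
  [[-0.5, -1, -0.3], 0],
  [[-0.9, -1.9, -0.4], 0],
  [[-1.3, -2.8, -0.5], 0],
  [[-1.8, -3.7, -0.7], 0],
  [[-2.2, -4.6, -0.9], 0],
  [[-2.7, -5.5, -1.2], 0],
  [[-3.1, -6.4, -1.5], 0],
  [[-3.5, -7.3, -1.9], 0],
  [[-3.9, -8.1, -2.3], 0],
])

```text
time: 39.17
position: [0.5892, 0.0793, 0.3052]
ee_rot: [-0.052, 0.818, 0.562, 0.111]
wrist_force: [1.8, 1.5, 4.4]
width: -0.004
grasp_force: 2.2
```

```bash
python3 st.py
```

```text
39.175 [0.58917302 0.07925745 0.3051523 ] 
 [[ 0.343  0.931  0.123]
 [ 0.908 -0.362  0.21 ]
 [ 0.24   0.04  -0.97 ]] 
 [-0.002  0.236 -0.129  1.757 -0.194  1.007 -0.4  ] [1.8 1.5 4.4] -0.004334526930162984
marker mm -9.80203318913 -0.007246315634269094 305.1522959574992 axis m 0.24263075008271506 -0.02008915627152921 -0.9699176543068997 close -0.9964412351878629
```

Emit:
apply_moves([
  [[-0.4, -0.8, -0.4], 0],
  [[-0.8, -1.6, -0.8], 0],
  [[-1.1, -2.4, -1.4], 0],
  [[-1.5, -3.2, -2], 0],
  [[-1.9, -3.9, -2.6], 0],
  [[-2.2, -4.6, -3.3], 0],
  [[-2.5, -5.2, -4], 0],
  [[-2.8, -5.9, -4.8], 0],
  [[-3.1, -6.5, -5.6], 0],
  [[-3.4, -7, -6.4], 0],
  [[-3.6, -7.5, -7.3], 0],
  [[-3.8, -8, -8.2], 0],
])

```text
time: 40.67
position: [0.551, -0.0004, 0.2222]
ee_rot: [-0.052, 0.818, 0.563, 0.111]
wrist_force: [0.1, 0.4, 3.4]
width: -0.003
grasp_force: 1.0
```

```bash
python3 st.py
```

```text
40.675 [ 5.50971777e-01 -4.25029876e-04  2.22220221e-01] 
 [[ 0.343  0.932  0.122]
 [ 0.908 -0.362  0.21 ]
 [ 0.24   0.039 -0.97 ]] 
 [ 0.124  0.256 -0.104  1.935 -0.252  0.849 -0.183] [0.1 0.4 3.4] -0.0032216556446745875
marker mm -98.17856939338537 0.027444467438341825 222.22022129902467 axis m 0.24213276687664018 -0.01907108650331562 -0.9700626082735386 close -0.9964568366493604
```

Emit:
apply_moves([
  [[-0.2, -0.4, -0.8], 0],
  [[-0.4, -0.9, -1.7], 0],
  [[-0.6, -1.2, -2.7], 0],
  [[-0.8, -1.6, -3.7], 0],
  [[-0.9, -1.9, -4.6], 0],
  [[-1, -2.1, -5.4], 0],
])

```text
time: 41.42
position: [0.541, -0.0212, 0.1681]
ee_rot: [-0.052, 0.818, 0.563, 0.111]
wrist_force: [0.5, 2.2, 1.7]
width: -0.003
grasp_force: 0.5
```

Emit:
apply_moves([
  [[0, 0, -0.4], 0],
  [[-0.1, -0.1, -0.8], 0],
  [[-0.1, -0.2, -1.2], 0],
  [[-0.1, -0.2, -1.2], 0],
])

```text
time: 41.92
position: [0.5399, -0.0231, 0.1565]
ee_rot: [-0.053, 0.818, 0.563, 0.11]
wrist_force: [0.8, 0.2, 0.5]
width: 0.003
grasp_force: 0.0
```

```bash
python3 st.py
```

```text
41.925 [ 0.53993385 -0.0230801   0.15651384] 
 [[ 0.343  0.932  0.121]
 [ 0.908 -0.362  0.21 ]
 [ 0.24   0.038 -0.97 ]] 
 [ 0.172  0.327 -0.109  2.016 -0.286  0.712 -0.086] [0.8 0.2 0.5] 0.0033853265360181996
marker mm -123.38183018271594 0.19665996948395756 156.51383843620118 axis m 0.2420220303217599 -0.018616473676642615 -0.9700990643879535 close -0.9964755600648912
```

Emit:
apply_moves([
  [[0, 0, -0.3], 0],
  [[0, 0, -0.6], 0],
  [[0, 0, -0.6], 0],
])

```text
time: 42.3
position: [0.5401, -0.0229, 0.1507]
ee_rot: [-0.053, 0.818, 0.563, 0.111]
wrist_force: [-0.5, 0.2, -0.2]
width: 0.001
grasp_force: 0.0
```

Emit:
apply_moves([
  [[0, 0, -0.2], 0],
  [[0, 0, -0.4], 0],
  [[0, 0, -0.4], 0],
])

```text
time: 42.68
position: [0.5401, -0.0229, 0.1467]
ee_rot: [-0.053, 0.818, 0.563, 0.111]
wrist_force: [-0.5, -0.2, -0.5]
width: 0.004
grasp_force: 0.0
```

Emit:
apply_moves([
  [[0, 0, -0.1], 0],
  [[0, 0, -0.2], 0],
  [[0, 0, -0.2], 0],
])

```text
time: 43.05
position: [0.5402, -0.023, 0.1449]
ee_rot: [-0.052, 0.818, 0.563, 0.111]
wrist_force: [-0.2, -0.9, 0.3]
width: 0.001
grasp_force: 0.0
```

Emit:
apply_moves([
  [[0, 0, -0.1], 0],
  [[0, 0, -0.2], 0],
  [[0, 0, -0.2], 0],
])

```text
time: 43.42
position: [0.5404, -0.023, 0.1438]
ee_rot: [-0.052, 0.818, 0.563, 0.111]
wrist_force: [-2.8, -0.1, 6.9]
width: -0.002
grasp_force: 3.6
```

Emit:
apply_moves([
  [[0, 0, -0.1], 0],
  [[0, 0, -0.2], 0],
  [[0, 0, -0.2], 0],
])

```text
time: 43.8
position: [0.5404, -0.023, 0.1432]
ee_rot: [-0.052, 0.818, 0.563, 0.111]
wrist_force: [-6.7, -1.6, 16.6]
width: -0.002
grasp_force: 8.5
```

Emit:
apply_moves([
  [[0, 0, 2], 0],
  [[0, 0, 7], 0],
  [[-2, -3, 13], 0],
  [[-5, 0, 18], 0],
  [[-9, 5, 20], 0],
  [[-11, 10, 20], 0],
  [[-11, 15, 20], 0],
  [[-11, 20, 20], 0],
  [[-11, 25, 20], 0],
])

```text
time: 44.92
position: [0.4299, 0.2285, 0.3412]
ee_rot: [-0.052, 0.818, 0.562, 0.111]
wrist_force: [1.0, 0.4, -0.3]
width: 0.0
grasp_force: 0.0
```

```bash
python3 st.py; python3 - <<'E'
from h import *
t=cam("top");s=cam("side");S=.64
cv2.imwrite("pics/final_top.png",t["frame"]);cv2.imwrite("pics/final_side.png",s["frame"])
# hood height: project shut/raised lip lower edge in side view and find the strongest match of front top edge in top view
ex=np.array([.432,.902,0]);ey=np.array([-.902,.432,0]);O=np.array([.5934,.0881,0])-.006*ex
hsv=cv2.cvtColor(s["frame"],cv2.COLOR_BGR2HSV)
m=(((hsv[...,0]<8)|(hsv[...,0]>172))&(hsv[...,1]>150)&(hsv[...,2]>70)).astype(np.uint8)
n,l,st,c=cv2.connectedComponentsWithStats(m);print([ (list(map(int,st[i])),c[i].round(1)) for i in range(1,n) if st[i,4]>12])
def pad(th):
    u=np.array([-np.cos(th),np.sin(th)]);nn=np.array([np.sin(th),np.cos(th)])
    q=np.array([80,102])+206*u-38*nn; return O+q[0]/1e3*ex-.022*ey+[0,0,q[1]/1e3]
print("paddle px at .1, .025, 0:",proj(s,[pad(.1),pad(.025),pad(0)]))
g=cv2.cvtColor(t["frame"],cv2.COLOR_BGR2GRAY)
for y in range(206,240,2): print(y," ".join("%3d"%v for v in g[y,300:376:2]))
E
```

```text
44.925 [0.42988231 0.22851727 0.34116939] 
 [[ 0.342  0.931  0.123]
 [ 0.908 -0.362  0.21 ]
 [ 0.24   0.04  -0.97 ]] 
 [-0.095  0.005 -0.403  1.94  -0.149  0.991 -0.794] [ 1.   0.4 -0.3] 0.0001921732894024252
marker mm 56.0167301403656 208.15321927209772 341.1693940878738 axis m 0.24292747659071676 -0.020231073440311755 -0.9698404457192764 close -0.9964233573411594
[([313, 137, 4, 6, 17], array([314.5, 139.2])), ([125, 138, 8, 7, 31], array([128.1, 141. ])), ([215, 157, 6, 6, 28], array([217.5, 159.5])), ([285, 193, 5, 19, 56], array([287.1, 201.8]))]
paddle px at .1, .025, 0: [[287.20950866 194.27274653]
 [286.91851829 199.48871642]
 [286.80492615 201.15375073]]
206 204 181 184 173 177 167 170 164 145 143 122 110 101 102  89  93  85  76  72  89 110 111 108 112 110 112 115 111 124 121 125 119 121 124 122  84 110 205
208 204 150  81  75  70  71 110 108 115 109 112 127 125 127 128 128 127 125 123 126 125 126 126 126 123 124 124 126 121 124 121 124 124 124 124  99  96 204
210 200 145 127 125 129 130 128 128 126 128 128 127 125 128 126 127 129 126 125 123 126 123 124 121 124 122 125 123 
[... 1523 characters left out ...]
 128 124 124 127 124 127 126 127 124 127 125 126 123 123 122 124 123 109 152
232 196 195 140 132 131 132 129 128 127 127 129 130 128 125 123 126 126 128 126 126 127 128 123 126 106 112 103 119 122 114 129 122 137 118 124 124 119 124
234 207 197 123 129 130 128 128 128 126 133 107 112 110 120 121 133 143 133 141 107 100  94  85  92  96 208 205 208 206 207 206 205 206 204 207 209 203 206
236 206 197 108 130 131 106  97  95  92  95 101 153 199 201 199 201 202 201 206 204 208 207 205 174 152 152 176 175 128 128 138 145 137 162 141 140 150 145
238 117 117  81  64  59  82 134 145 135 138 143 143 144 148 146 142 145 145 138 143 148 148 147 148 148 146 144 148 147 146 148 149 140 141 147 147 147 147
```

```bash
python3 -c "
from rig import r
print(r.job_done())"
```

```text
the job is handed in; nothing more can be done
None
```

The job is handed in at about 45 s of the 72 s: the hood was opened with the catch held aside, the bracket was set down in the free half of the tray and the hood pressed shut to a firm stop. The final images show it shut with the bracket in the tray. The moves can't tilt the tool directly, so I tilted it by overreaching the arm to get under the lip; I don't have the judge's verdict.

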